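# Pack a bakery order into its trays

## Task

Pack the order on the bakery bench: stand the large muffin in the large round tray and the small muffin in the small round tray, and lay the long finger roll in the long tray and the short one in the short tray, lengthwise. Each must rest upright and flat on the floor of its tray, not on the rim; leave the doughnut and the brownie where they lie.

Things in the scene. Friction and masses are not known exactly. Their poses are not given: they have to be found in the camera images.
- large_muffin: Muffin in a pleated pale paper case, brown domed top. The larger of two: 66 mm tall; case 52 mm across at the foot; the top is widest, 62 mm across, with upright sides from 34 to 50 mm above the underside, the place to grip it. About 110 g. Origin: centre of its underside; z up. 
- small_muffin: Muffin in a pleated pale paper case, brown domed top. The smaller of two: 46 mm tall; case 36 mm across at the foot; the top is widest, 44 mm across, with upright sides from 22 to 36 mm above the underside, the place to grip it. About 50 g. Origin: centre of its underside; z up. 
- long_roll: Crusty brown finger roll with rounded ends and a few pale slashes on top, lying along its own x axis; flat underside, it does not roll over. The longer of two: 130 mm long, 44 mm wide, 45 mm high; grip it across its width at its middle, 15 to 35 mm above the underside. About 120 g. Origin: centre of its underside; z up. 
- short_roll: Crusty brown finger roll with rounded ends and a few pale slashes on top, lying along its own x axis; flat underside, it does not roll over. The shorter of two: 78 mm long, 44 mm wide, 45 mm high; grip it across its width at its middle, 15 to 35 mm above the underside. About 70 g. Origin: centre of its underside; z up. 
- doughnut: Brown ring doughnut, 80 mm across with a 28 mm hole, 28 mm high. Not part of the order: it stays where it lies. Origin: centre of its underside; z up. 
- brownie: Dark brown square cake slice, 62 x 62 x 28 mm. Not part of the order: it stays where it lies. Origin: centre of its underside; z up. 
- large_round_tray: Shallow open tray of black plastic, fixed to the bench, 12 mm high over all, floor 3 mm thick, walls 3 mm thick. The larger of the two round ones: 86 mm across outside, 80 mm inside. Origin: centre of its underside; z up. 
- small_round_tray: Shallow open tray of black plastic, fixed to the bench, 12 mm high over all, floor 3 mm thick, walls 3 mm thick. The smaller of the two round ones: 64 mm across outside, 58 mm inside. Origin: centre of its underside; z up. 
- long_tray: Shallow open tray of black plastic, fixed to the bench, 12 mm high over all, floor 3 mm thick, walls 3 mm thick. The longer of the two oblong ones: outside 156 mm along its x axis by 72 mm along y, inside 150 by 66 mm. Origin: centre of its underside; z up. 
- short_tray: Shallow open tray of black plastic, fixed to the bench, 12 mm high over all, floor 3 mm thick, walls 3 mm thick. The shorter of the two oblong ones: outside 104 mm along its x axis by 72 mm along y, inside 98 by 66 mm. Origin: centre of its underside; z up. 
Not all that is in view belongs to the job. Leave any red or yellow look-alike of the large_muffin alone.

How it is judged:
At the end, for the whole second after the job is handed in: Each pastry at rest in its own tray: underside < 7 mm above the tray's, tilt < 0.12 rad, centres within 16 mm (large muffin), 14 mm (small muffin), 17 mm (rolls) in plan; long roll within 0.25 and short within 0.42 rad of its tray's length; doughnut and brownie moved < 20 mm (horizontal distance between large_muffin and large_round_tray below 0.016 m and z of large_muffin in the frame of large_round_tray below 0.007 m and angle between each of large_muffin, small_muffin, long_roll, short_roll's own z axis and vertical below 0.12 rad and linear speed of each of large_muffin, small_muffin, long_roll, short_roll below 0.02 m/s and angular speed of each of large_muffin, small_muffin, long_roll, short_roll below 0.2 rad/s and horizontal distance between small_muffin and small_round_tray below 0.014 m and z of small_muffin in the frame of small_round_tray below 0.007 m and horizontal distance between long_roll and long_tray below 0.017 m and z of long_roll in the frame of long_tray below 0.007 m and angle between the x axis of long_roll and the x axis of long_tray, either way round below 0.25 rad and horizontal distance between short_roll and short_tray below 0.017 m and z of short_roll in the frame of short_tray below 0.007 m and angle between the x axis of short_roll and the x axis of short_tray, either way round below 0.42 rad and distance of each of doughnut, brownie from where it was at the start of the episode below 0.02 m); the robot touches nothing.
It fails at once if the doughnut is moved by more than 20 mm (distance of doughnut from where it was at the start of the episode above 0.02 m).
It fails at once if the brownie is moved by more than 20 mm (distance of brownie from where it was at the start of the episode above 0.02 m).
It also fails if it takes over 112 s, if anything falls off the work surface, if the arm or the gripper's body presses on something with over 40 N, if the wrist force passes 120 N, or if a joint passes its speed limit or range.

## Robot

A 7-joint arm with a two-finger parallel gripper is mounted at the origin on the work surface. World frame = base frame: x ahead of the robot, y to its left, z up, the work surface at z = 0. Lengths are in m, angles in rad, forces in N, time in s.
With the tool pointing down it reaches from about 0.35 to 0.9 m from the base axis. Payload 8.1 kg.
Tool frame: the origin (TCP) lies midway between the tips of the shut fingers; the grasp point (between the pads) lies arm.hold_point_z behind it (arm.hold_point_z is the distance from the TCP to the grasp point, in m); z points along the fingers, x is the direction in which the jaws open and shut, and the axes are right-handed (so a half turn about z gives the same grasp; the last joint's range is limited). The gripper opens to 92 mm and grips with 3 to 60 N. Pads are 19 mm wide; open, the fingers measure 130 mm over their backs; the gripper's body (75 mm by 190 mm) begins 47 mm behind the grasp point.
Start: joints at [-1.394, 0.434, 0.025, 1.573, -0.012, 1.134, -0.075], TCP at [0.173, 0.601, 0.227] pointing down, gripper open.
Joint ranges: [-2.62, 2.62], [-0.44, 2.09], [-1.27, 1.32], [0.08, 2.57], [-1.32, 4.46], [0.12, 2], [-2.74, 2.74]. Speed limits (rad/s): [2.22, 2.22, 3.01, 3.01, 3.14, 3.14, 3.14].

## Interface

Orientations are given as a rotation vector (axis times angle).
In Python, from cell import arm gives the robot as it stands.
- The arm moves only by the shell command python3 -m pendant 'ROWS' [FORCE]. ROWS is JSON, a list of rows, each an object with "dp": the shift along the tool's x, y, z in m, a list of three; "rotation": the turn, a rotation vector about the tool's x, y, z in rad, a list of three; "fingers": the closure, from -1 (fully open) to 1 (shut). In form: [{"dp": [x, y, z], "rotation": [rx, ry, rz], "fingers": fingers}, ...]. A call has 1 to 20 rows; each row is the pose to reach, as a shift and turn from the pose measured when the call began, along the tool's axes at that moment; what a row does not reach only later rows make up. A row lasts 1/8 s, in which the tool goes at most 62.5 mm and 10.7 degrees, less where a joint would pass 70% of its speed; a pose out of reach is approached as far as the arm can. A call with a gripper value outside its range is refused whole. The fingers move at their own pace and stop on an object; FORCE is the grip in N (left out, the last holds). Time passes only in rows, so rows that repeat a pose let the fingers close. It gives the time, the measured TCP pose, the force and the opening at its end, in the units of the state.
- arm.observe(): the state, without advancing time (a new reading comes with each control period).
- arm.get_image(name): name is "side" or "top"; returns the picture (384x512x3 uint8, blue, green, red); there is no depth.
- arm.camera_params(name): a dict with "camera_matrix" (3x3 intrinsics, pixels), "rvec" (rotation vector, rad) and "tvec" (3), from world to camera coordinates, as OpenCV has them. Camera axes: x right, y down, z forward; pixel columns grow to the right and rows downward; lengths in m; the calibration is good to about 2 mm. A picture is of the moment at which its call begins. camera_params takes no time and is no camera call.
- arm.sign_off(): hands the job in, once; it reports no verdict.
The state is a dict: "clock": time; "joints": joint angles; "dq": joint speeds; "joint_efforts": joint torques, N m; "position": TCP position; "ee_rot": TCP orientation; "force": force on the tool from outside, world axes, zero at the start; "ft_torque": the same for the moment, N m; "width": opening from 0.0 (shut) to 1.0 (fully open).
Only numpy, scipy, OpenCV 4.12 (cv2) and the standard library are available. Lean on these libraries where they do the work, as an engineer would, in place of code of your own. Each camera call takes 0.05 s, during which the arm holds its last target.

## Working session

There is one attempt and no reset: what is moved stays moved. The work goes in short steps, Python scripts to look and compute and a shell command to move; the robot and the scene stay as the last step left them, time stands still between calls to the robot, and variables do not carry over. Pictures are saved under pics/ and viewed, and the job is handed in when it is done.

```bash
mkdir -p pics; ls; python3 - <<'E'
from cell import arm
import cv2
s=arm.observe();print(s, arm.hold_point_z)
for n in("top","side"):
    cv2.imwrite(f"pics/{n}0.png",arm.get_image(n)); print(arm.camera_params(n))
E
```

```text
pics
{'clock': 0.0, 'joints': array([-1.39359116,  0.43519581,  0.02496514,  1.57411461, -0.01158469,
        1.13398951, -0.07509272]), 'dq': array([ 0.00066303,  0.00100428,  0.00025884,  0.00047696, -0.00111049,
       -0.00045373,  0.00081696]), 'joint_efforts': array([-2.38818866e-04, -6.67839217e+01,  9.84774157e-01, -3.14458930e+01,
       -6.05416973e-02,  4.31423611e-02,  1.70857606e-04]), 'position': array([0.17251848, 0.60017928, 0.22595499]), 'ee_rot': array([ 2.50871135e+00,  1.88926673e+00, -1.80719797e-03]), 'force': array([-0.02523766, -0.43204394,  0.58684282]), 'ft_torque': array([-0.02185635,  0.01117212, -0.01329514]), 'width': 1.0024036642957297} 0.0188
{'camera_matrix': array([[463.66951954,   0.        , 254.30312764],
       [  0.        , 463.66951954, 190.97964689],
       [  0.        ,   0.        ,   1.        ]]), 'rvec': array([ 2.11327721, -2.12380072,  0.17650351]), 'tvec': array([0.01777169, 0.49265092, 1.14360832])}
{'camera_matrix': array([[382.04833741,   0.        , 254.10307525],
       [  0.        , 382.04833741, 186.63128927],
       [  0.        ,   0.        ,   1.        ]]), 'rvec': array([ 2.20469568, -0.15569568,  0.09720041]), 'tvec': array([-0.48035272,  0.07704465,  1.03868733])}
```

View pics/top0.png

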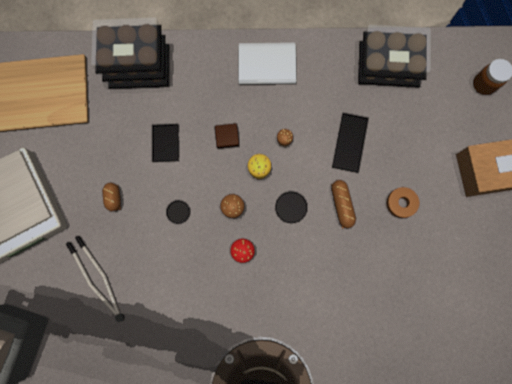

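View pics/side0.png

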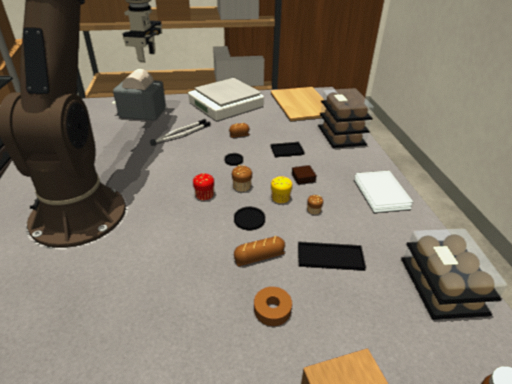

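Top view: the brown muffins are at (232,206), the large one, and (285,137), the small one. The red (242,250) and yellow (259,166) ones are look-alikes. Round trays are at (291,207), large, and (178,211), small. Oblong trays are at (350,142), long, and (165,142), short. The long roll is at (344,204), the short roll at (111,196), the doughnut at (403,202) and the brownie at (227,135).

```bash
cat > h.py <<'E'
from cell import arm
import cv2,numpy as np
def ray(n,px,z):
    p=arm.camera_params(n);R=cv2.Rodrigues(p["rvec"])[0];c=-R.T@p["tvec"]
    d=R.T@np.linalg.inv(p["camera_matrix"])@np.array([px[0],px[1],1.]);return c+d*(z-c[2])/d[2]
def comps(im,name):
    hsv=cv2.cvtColor(im,cv2.COLOR_BGR2HSV)
    m=cv2.inRange(hsv,(3,90,40),(22,255,255)) if name=="brown" else cv2.inRange(hsv,(0,0,0),(179,255,38))
    m=cv2.morphologyEx(m,cv2.MORPH_CLOSE,np.ones((5,5),np.uint8)) if name=="brown" else m
    return cv2.findContours(m,cv2.RETR_EXTERNAL,cv2.CHAIN_APPROX_NONE)[0]
def measure(cs,n,px,z):
    # contour nearest px -> project to plane z; return minAreaRect in world
    c=min(cs,key=lambda c:np.hypot(*(np.array(cv2.minEnclosingCircle(c)[0])-px)))
    w=np.array([ray(n,q[0],z)[:2] for q in c],np.float32)
    (cx,cy),(a,b),th=cv2.minAreaRect(w*1000)
    if a<b: a,b,th=b,a,th+90
    return round(cx,1),round(cy,1),round(a),round(b),round((th+90)%180-90,1)
E
python3 - <<'E'
from h import *
im=cv2.imread("pics/top0.png");b=comps(im,"brown");d=comps(im,"dark")
for n,px,z in [("LM",(232,206),.042),("SM",(285,137),.029),("LR",(344,204),.02),("SR",(111,196),.02),("dough",(403,202),.014)]:
    print(n,measure(b,"top",px,z))
for n,px,z in [("LT",(291,207),.01),("ST",(178,211),.01),("longT",(350,142),.01),("shortT",(165,142),.01),("brownie",(227,135),.028)]:
    print(n,measure(d,"top",px,z))
p=arm.camera_params("top");R=cv2.Rodrigues(p["rvec"])[0];print("cam",-R.T@p["tvec"])
print(ray("top",(259,166),.042),ray("top",(242,250),.042))
r=cv2.Rodrigues(arm.observe()["ee_rot"])[0];print(r.round(3))
cv2.imwrite("pics/crop0.png",cv2.resize(im[100:270,90:430],None,fx=2.3,fy=2.3,interpolation=cv2.INTER_CUBIC))
E
```

```text
LM (456.1, 72.6, 60, 56, 0.1)
SM (640.9, -65.1, 44, 40, -0.7)
LR (463.2, -214.8, 127, 43, 12.3)
SR (485.3, 391.0, 74, 45, 3.2)
dough (466.4, -371.1, 82, 79, -47.2)
LT (468.6, -114.2, 38, 8, 19.6)
ST (455.6, 226.2, 56, 32, -50.3)
longT (631.4, -241.5, 153, 68, -12.5)
shortT (634.5, 257.0, 100, 65, 1.5)
brownie (617.9, 85.0, 53, 4, -84.6)
cam [ 0.2771061  -0.0032905   1.21410961]
[0.55918638 0.00295176 0.042     ] [0.34270397 0.04681742 0.042     ]
[[ 0.276  0.961 -0.   ]
 [ 0.961 -0.276 -0.001]
 [-0.001  0.    -1.   ]]
```

View pics/crop0.png

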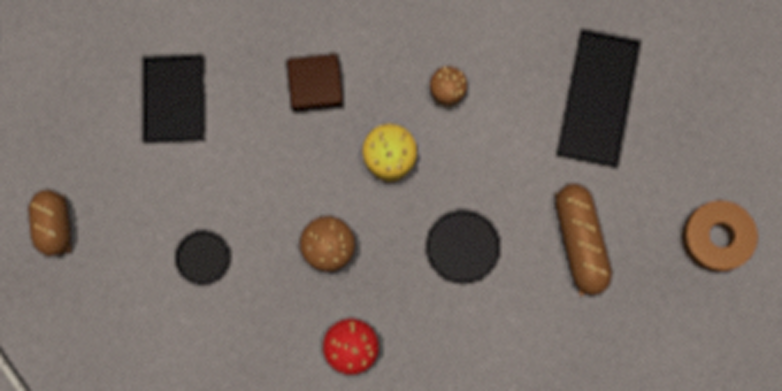

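The enlarged crop confirms the two plain brown muffins: large at (327,244) and small at (448,86) in crop pixels. The red and yellow ones are the decoys. Next I'll refine the dark masks and cross-check in the side view.

```bash
python3 - <<'E'
from h import *
def dk(im,t):
    m=(im.max(axis=2)<t).astype(np.uint8)*255
    return cv2.findContours(m,cv2.RETR_EXTERNAL,cv2.CHAIN_APPROX_NONE)[0]
im=cv2.imread("pics/top0.png")
for t in(55,65):
  d=dk(im,t)
  for n,px,z in [("LT",(291,207),.012),("ST",(178,211),.012),("longT",(350,142),.012),("shortT",(165,142),.012),("brownie",(227,135),.028)]: print(t,n,measure(d,"top",px,z))
im=cv2.imread("pics/side0.png");b=comps(im,"brown")
d=dk(im,50)
for n,px,z in [("LT",(249,218),.012),("ST",(234,159),.012),("longT",(331,256),.012),("shortT",(288,150),.012)]: print("side",n,measure(d,"side",px,z))
for n,px,z in [("LM",(242,172),.05),("SM",(315,201),.035),("LR",(260,250),.0225),("SR",(239,130),.0225)]: print("side",n,measure(b,"side",px,z))
E
```

```text
55 LT (455.8, -80.1, 79, 79, -0.7)
55 ST (444.4, 216.2, 58, 58, 1.3)
55 longT (630.4, -240.8, 156, 70, -12.6)
55 shortT (633.7, 256.1, 103, 71, 2.1)
55 brownie (617.7, 85.9, 57, 8, -82.0)
65 LT (455.8, -78.8, 81, 79, 89.6)
65 ST (445.6, 217.5, 61, 59, 45.6)
65 longT (630.7, -240.6, 156, 71, -12.6)
65 shortT (633.6, 256.6, 104, 71, 1.5)
65 brownie (634.1, 74.5, 80, 46, -37.8)
side LT (460.2, -86.1, 89, 78, 82.5)
side ST (448.2, 210.0, 61, 56, 82.8)
side longT (634.0, -247.2, 153, 78, -12.4)
side shortT (636.5, 250.2, 103, 81, 2.1)
side LM (455.8, 53.5, 131, 56, 82.6)
side SM (639.6, -79.0, 82, 39, 71.6)
side LR (466.4, -215.9, 132, 65, 11.6)
side SR (485.7, 388.0, 107, 70, 82.9)
```

```bash
cat > go.py <<'E'
import sys
from h import *
x,y,z,yaw=[float(a) for a in sys.argv[1:5]]
s=arm.observe();R=cv2.Rodrigues(s["ee_rot"])[0];p=s["position"]
a=np.radians(yaw);T=np.array([[np.cos(a),np.sin(a),0],[np.sin(a),-np.cos(a),0],[0,0,-1]])
print("t",s["clock"],"p",p.round(4),"yaw",np.degrees(np.arctan2(R[1,0],R[0,0])).round(1),"F",s["force"].round(1),"w",round(s["width"],3),"q7",s["joints"].round(2))
print("dp",(R.T@(np.array([x,y,z])/1000-p)).round(4),"rot",cv2.Rodrigues(R.T@T)[0].ravel().round(3))
E
python3 go.py 485 391 110 93
```

```text
t 0.1 p [0.1725 0.6002 0.226 ] yaw 74.0 F [-0.3 -0.2  0.3] w 1.003 q7 [-1.39  0.44  0.02  1.57 -0.01  1.13 -0.08]
dp [-0.1146  0.3581  0.1162] rot [-0.     0.001 -0.332]
```

```bash
python3 -m pendant '[{"dp":[-0.02,0.06,0],"rotation":[0,0,-0.06],"fingers":-1},{"dp":[-0.04,0.12,0.01],"rotation":[0,0,-0.11],"fingers":-1},{"dp":[-0.06,0.175,0.02],"rotation":[0,0,-0.17],"fingers":-1},{"dp":[-0.075,0.23,0.04],"rotation":[0,0,-0.23],"fingers":-1},{"dp":[-0.095,0.29,0.07],"rotation":[0,0,-0.29],"fingers":-1},{"dp":[-0.11,0.34,0.1],"rotation":[0,0,-0.33],"fingers":-1},{"dp":[-0.1146,0.358,0.116],"rotation":[0,0,-0.332],"fingers":-1},{"dp":[-0.1146,0.358,0.116],"rotation":[0,0,-0.332],"fingers":-1},{"dp":[-0.1146,0.358,0.116],"rotation":[0,0,-0.332],"fingers":-1}]' 20; python3 go.py 485.3 390.5 13.5 93; python3 -c "
from h import *
cv2.imwrite('pics/s1.png',np.hstack([arm.get_image('side')]))"
```

```text
clock: 1.23
position: [0.484, 0.3922, 0.1105]
ee_rot: [-2.161, -2.28, 0.002]
force: [0.1, 0.4, -0.1]
width: 1.0
t 1.225 p [0.484  0.3922 0.1105] yaw 93.0 F [ 0.1  0.4 -0.1] w 1.0 q7 [-0.78  0.54  0.02  1.71 -0.02  0.89  0.87]
dp [-0.0017  0.0013  0.097 ] rot [-0.001  0.001  0.001]
```

View pics/s1.png

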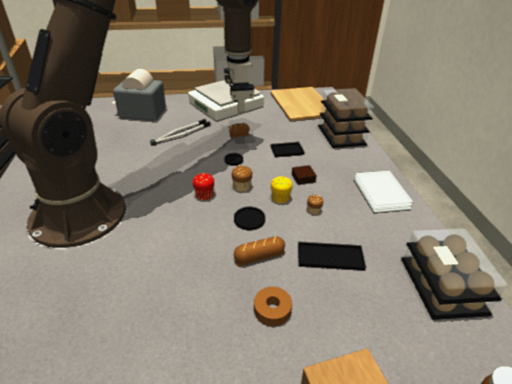

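The gripper hangs at (240,85), directly above the short roll at (239,130). I'll descend and grip.

```bash
python3 -m pendant '[{"dp":[-0.0017,0.0013,0.03],"rotation":[0,0,0],"fingers":-1},{"dp":[-0.0017,0.0013,0.055],"rotation":[0,0,0],"fingers":-1},{"dp":[-0.0017,0.0013,0.08],"rotation":[0,0,0],"fingers":-1},{"dp":[-0.0017,0.0013,0.097],"rotation":[0,0,0],"fingers":-1},{"dp":[-0.0017,0.0013,0.097],"rotation":[0,0,0],"fingers":-1},{"dp":[-0.0017,0.0013,0.097],"rotation":[0,0,0],"fingers":1},{"dp":[-0.0017,0.0013,0.097],"rotation":[0,0,0],"fingers":1},{"dp":[-0.0017,0.0013,0.097],"rotation":[0,0,0],"fingers":1},{"dp":[-0.0017,0.0013,0.097],"rotation":[0,0,0],"fingers":1},{"dp":[-0.0017,0.0013,0.097],"rotation":[0,0,0],"fingers":1},{"dp":[-0.0017,0.0013,0.097],"rotation":[0,0,0],"fingers":1},{"dp":[-0.0017,0.0013,0.097],"rotation":[0,0,0],"fingers":1}]' 15; python3 go.py 485.3 390.5 13.5 93
```

```text
clock: 2.78
position: [0.4852, 0.391, 0.014]
ee_rot: [-2.16, -2.281, 0.001]
force: [0.1, -0.9, 1.4]
width: 0.497
t 2.775 p [0.4852 0.391  0.014 ] yaw 93.1 F [ 0.1 -0.9  1.4] w 0.497 q7 [-0.78  0.67  0.02  1.77 -0.02  0.7   0.88]
dp [-0.0005  0.0001  0.0005] rot [-0.     0.     0.002]
```

```bash
python3 go.py 634.8 255 80 91.8;python3 -m pendant '[{"dp":[0,0,-0.02],"rotation":[0,0,0],"fingers":1},{"dp":[0,0,-0.05],"rotation":[0,0,0],"fingers":1},{"dp":[0,0,-0.08],"rotation":[0,0,0],"fingers":1},{"dp":[0,0,-0.08],"rotation":[0,0,0],"fingers":1}]'; python3 go.py 634.8 255 80 91.8
```

```text
t 2.775 p [0.4852 0.391  0.014 ] yaw 93.1 F [ 0.1 -0.9  1.4] w 0.497 q7 [-0.78  0.67  0.02  1.77 -0.02  0.7   0.88]
dp [-0.1439  0.142  -0.0661] rot [-0.     0.     0.023]
clock: 3.28
position: [0.4864, 0.3921, 0.0962]
ee_rot: [2.161, 2.281, 0.006]
force: [-0.1, 0.4, -1.6]
width: 0.49
t 3.275 p [0.4864 0.3921 0.0962] yaw 93.1 F [-0.1  0.4 -1.6] w 0.49 q7 [-0.78  0.56  0.02  1.72 -0.02  0.86  0.88]
dp [-0.1449  0.1407  0.0163] rot [ 0.003 -0.003  0.023]
```

Weight is on the hand (about −1.6 N), so the roll is held. Carrying it to the short tray.

```bash
python3 -m pendant '[{"dp":[-0.02,0.02,0],"rotation":[0,0,0.005],"fingers":1},{"dp":[-0.05,0.05,0],"rotation":[0,0,0.01],"fingers":1},{"dp":[-0.08,0.08,0],"rotation":[0,0,0.015],"fingers":1},{"dp":[-0.11,0.11,0],"rotation":[0,0,0.02],"fingers":1},{"dp":[-0.13,0.13,0],"rotation":[0,0,0.023],"fingers":1},{"dp":[-0.142,0.138,0],"rotation":[0,0,0.023],"fingers":1},{"dp":[-0.145,0.141,0],"rotation":[0,0,0.023],"fingers":1},{"dp":[-0.145,0.141,0],"rotation":[0,0,0.023],"fingers":1},{"dp":[-0.145,0.141,0],"rotation":[0,0,0.023],"fingers":1}]'; python3 go.py 634.8 255 17.2 91.8;python3 -c "
from h import *
cv2.imwrite('pics/s2.png',cv2.resize(arm.get_image('side')[60:250,150:400],None,fx=3,fy=3))"
```

```text
clock: 4.4
position: [0.6341, 0.2565, 0.0962]
ee_rot: [-2.184, -2.257, -0.006]
force: [0.3, -0.5, -0.3]
width: 0.494
t 4.4 p [0.6341 0.2565 0.0962] yaw 91.9 F [ 0.3 -0.5 -0.3] w 0.494 q7 [-0.49  0.64  0.04  1.56 -0.03  0.94  1.17]
dp [-0.0018  0.0005  0.079 ] rot [ 0.002 -0.003  0.002]
```

View pics/s2.png

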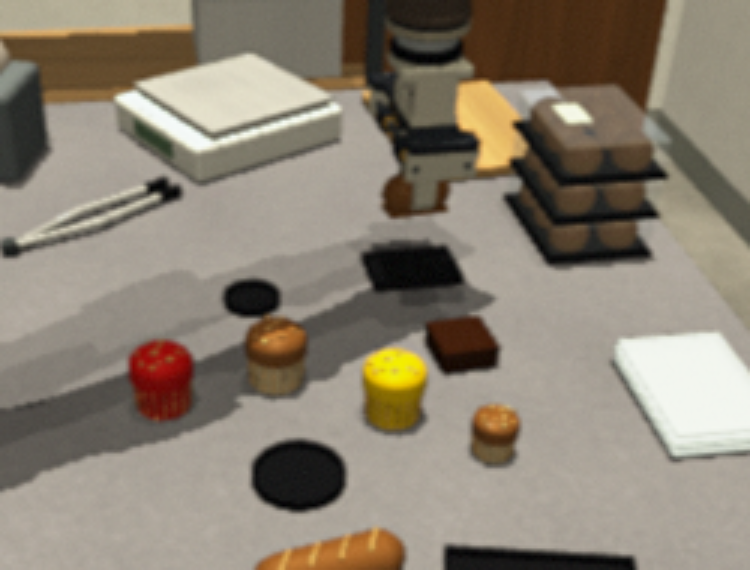

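The roll hangs in the jaws at (410,195), above the short tray at (412,268). Lowering and releasing it, then lifting.

```bash
python3 -m pendant '[{"dp":[-0.0015,0.0005,0.025],"rotation":[0,0,0],"fingers":1},{"dp":[-0.0015,0.0005,0.05],"rotation":[0,0,0],"fingers":1},{"dp":[-0.0015,0.0005,0.068],"rotation":[0,0,0],"fingers":1},{"dp":[-0.0015,0.0005,0.076],"rotation":[0,0,0],"fingers":1},{"dp":[-0.0015,0.0005,0.0785],"rotation":[0,0,0],"fingers":1},{"dp":[-0.0015,0.0005,0.0785],"rotation":[0,0,0],"fingers":1}]'; python3 go.py 634.8 255 17.2 91.8
```

```text
clock: 5.2
position: [0.6354, 0.2553, 0.0184]
ee_rot: [-2.184, -2.257, -0.008]
force: [0.7, 0.0, -0.6]
width: 0.502
t 5.2 p [0.6354 0.2553 0.0184] yaw 91.9 F [ 0.7  0.  -0.6] w 0.502 q7 [-0.48  0.73  0.03  1.61 -0.03  0.8   1.17]
dp [-0.0003 -0.0006  0.0012] rot [ 0.003 -0.004  0.001]
```

```bash
python3 -m pendant '[{"dp":[0,0,0.001],"rotation":[0,0,0],"fingers":1},{"dp":[0,0,0.001],"rotation":[0,0,0],"fingers":-0.2},{"dp":[0,0,0.001],"rotation":[0,0,0],"fingers":-0.4},{"dp":[0,0,0.001],"rotation":[0,0,0],"fingers":-0.6},{"dp":[0,0,0.001],"rotation":[0,0,0],"fingers":-0.8},{"dp":[0,0,0.0],"rotation":[0,0,0],"fingers":-1},{"dp":[0,0,-0.03],"rotation":[0,0,0],"fingers":-1},{"dp":[0,0,-0.07],"rotation":[0,0,0],"fingers":-1},{"dp":[0,0,-0.1],"rotation":[0,0,0],"fingers":-1},{"dp":[0,0,-0.12],"rotation":[0,0,0],"fingers":-1},{"dp":[0,0,-0.12],"rotation":[0,0,0],"fingers":-1}]'; python3 go.py 640.5 -65 140 90
```

```text
clock: 6.58
position: [0.636, 0.2553, 0.1402]
ee_rot: [2.184, 2.257, 0.013]
force: [-0.8, 0.0, 0.4]
width: 1.001
t 6.575 p [0.636  0.2553 0.1402] yaw 91.9 F [-0.8  0.   0.4] w 1.001 q7 [-0.49  0.6   0.04  1.52 -0.03  1.02  1.17]
dp [-0.3203 -0.006  -0.0015] rot [ 0.006 -0.005  0.033]
```

```bash
python3 -m pendant '[{"dp":[-0.03,0,0],"rotation":[0,0,0.01],"fingers":-1},{"dp":[-0.08,0,0],"rotation":[0,0,0.01],"fingers":-1},{"dp":[-0.14,-0.003,0],"rotation":[0,0,0.02],"fingers":-1},{"dp":[-0.2,-0.003,0],"rotation":[0,0,0.02],"fingers":-1},{"dp":[-0.26,-0.005,0],"rotation":[0,0,0.03],"fingers":-1},{"dp":[-0.3,-0.006,0],"rotation":[0.006,-0.005,0.033],"fingers":-1},{"dp":[-0.32,-0.006,0],"rotation":[0.006,-0.005,0.033],"fingers":-1},{"dp":[-0.32,-0.006,0.0],"rotation":[0.006,-0.005,0.033],"fingers":-1},{"dp":[-0.32,-0.006,0.0],"rotation":[0.006,-0.005,0.033],"fingers":-1}]'; python3 go.py 640.5 -65.5 14 90; python3 - <<'E'
from h import *
cv2.imwrite('pics/s3.png',cv2.resize(arm.get_image('side')[80:270,150:400],None,fx=3,fy=3))
E
```

```text
clock: 7.7
position: [0.6406, -0.0619, 0.1381]
ee_rot: [-2.218, -2.223, -0.002]
force: [-0.3, 0.1, -0.4]
width: 0.999
t 7.7 p [ 0.6406 -0.0619  0.1381] yaw 90.1 F [-0.3  0.1 -0.4] w 0.999 q7 [-0.03  0.54  0.07  1.63 -0.05  0.97  1.63]
dp [-3.900e-03 -1.000e-04  1.241e-01] rot [ 0.    -0.002  0.003]
```

View pics/s3.png

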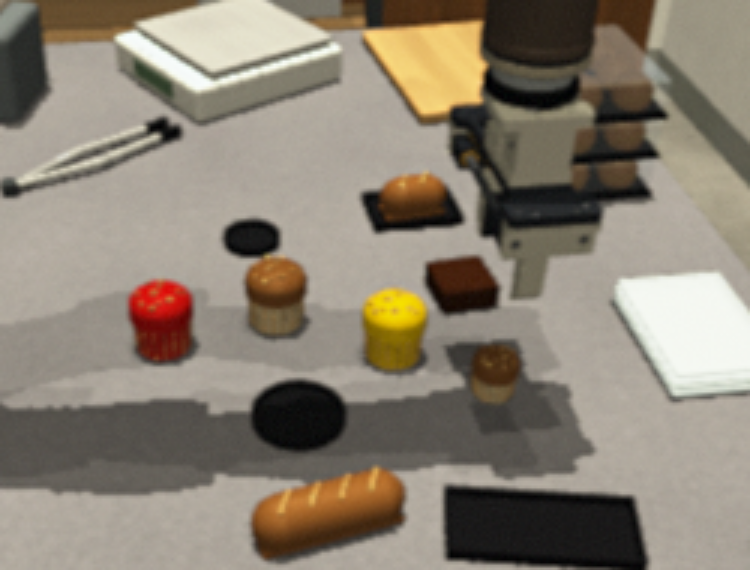

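The short roll sits in its tray at (413,200), and the gripper is above the small muffin at (495,372). Descending to grip it.

```bash
python3 -m pendant '[{"dp":[-0.0035,0,0.03],"rotation":[0,0,0],"fingers":-1},{"dp":[-0.0035,0,0.065],"rotation":[0,0,0],"fingers":-1},{"dp":[-0.0035,0,0.095],"rotation":[0,0,0],"fingers":-1},{"dp":[-0.0035,0,0.115],"rotation":[0,0,0],"fingers":-1},{"dp":[-0.0035,0,0.124],"rotation":[0,0,0],"fingers":-1},{"dp":[-0.0035,0,0.124],"rotation":[0,0,0],"fingers":-1},{"dp":[-0.0035,0,0.124],"rotation":[0,0,0],"fingers":1},{"dp":[-0.0035,0,0.124],"rotation":[0,0,0],"fingers":1},{"dp":[-0.0035,0,0.124],"rotation":[0,0,0],"fingers":1},{"dp":[-0.0035,0,0.124],"rotation":[0,0,0],"fingers":1},{"dp":[-0.0035,0,0.124],"rotation":[0,0,0],"fingers":1},{"dp":[-0.0035,0,0.124],"rotation":[0,0,0],"fingers":1},{"dp":[-0.0035,0,0.124],"rotation":[0,0,0],"fingers":1}]' 10; python3 go.py 446.5 216 140 90
```

```text
clock: 9.38
position: [0.6407, -0.065, 0.0143]
ee_rot: [-2.217, -2.224, -0.002]
force: [-0.1, 0.3, 1.2]
width: 0.479
t 9.375 p [ 0.6407 -0.065   0.0143] yaw 90.2 F [-0.1  0.3  1.2] w 0.479 q7 [-0.02  0.69  0.06  1.72 -0.06  0.73  1.64]
dp [ 0.2818 -0.1933 -0.1253] rot [ 0.    -0.002  0.003]
```

```bash
python3 -m pendant '[{"dp":[0,0,-0.02],"rotation":[0,0,0],"fingers":1},{"dp":[0,0,-0.06],"rotation":[0,0,0],"fingers":1},{"dp":[0,0,-0.1],"rotation":[0,0,0],"fingers":1},{"dp":[0.015,-0.01,-0.125],"rotation":[0,0,0],"fingers":1},{"dp":[0.05,-0.035,-0.125],"rotation":[0,0,0],"fingers":1},{"dp":[0.09,-0.065,-0.125],"rotation":[0,0,0],"fingers":1},{"dp":[0.13,-0.095,-0.125],"rotation":[0,0,0],"fingers":1},{"dp":[0.17,-0.12,-0.125],"rotation":[0,0,0],"fingers":1},{"dp":[0.21,-0.145,-0.125],"rotation":[0,0,0],"fingers":1},{"dp":[0.245,-0.17,-0.125],"rotation":[0,0,0],"fingers":1},{"dp":[0.27,-0.186,-0.125],"rotation":[0,0,0],"fingers":1},{"dp":[0.282,-0.193,-0.12],"rotation":[0,0,0.003],"fingers":1},{"dp":[0.282,-0.193,-0.12],"rotation":[0,0,0.003],"fingers":1},{"dp":[0.282,-0.193,-0.12],"rotation":[0,0,0.003],"fingers":1}]'; python3 go.py 446.5 216 17.5 90; python3 - <<'E'
from h import *
cv2.imwrite('pics/s4.png',cv2.resize(arm.get_image('side')[60:250,150:400],None,fx=3,fy=3))
E
```

```text
clock: 11.12
position: [0.4477, 0.2149, 0.1348]
ee_rot: [-2.223, -2.219, -0.002]
force: [0.7, -0.1, -0.7]
width: 0.474
t 11.125 p [0.4477 0.2149 0.1348] yaw 89.9 F [ 0.7 -0.1 -0.7] w 0.474 q7 [-0.55  0.33 -0.    1.99  0.    0.81  1.01]
dp [ 0.001  -0.0012  0.1174] rot [ 0.001 -0.001 -0.002]
```

View pics/s4.png

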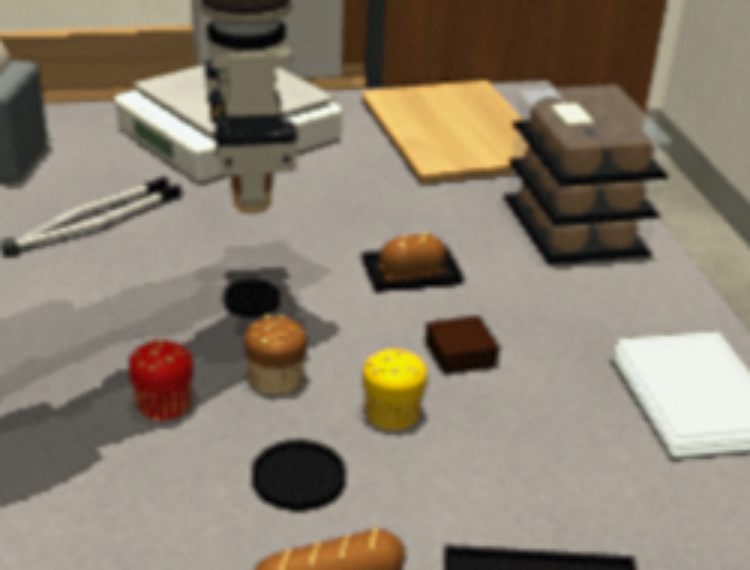

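The small muffin is held at (252,195), over the small round tray at (252,297). Lowering it.

```bash
python3 -m pendant '[{"dp":[0.001,-0.001,0.03],"rotation":[0,0,0],"fingers":1},{"dp":[0.001,-0.001,0.065],"rotation":[0,0,0],"fingers":1},{"dp":[0.001,-0.001,0.095],"rotation":[0,0,0],"fingers":1},{"dp":[0.001,-0.001,0.11],"rotation":[0,0,0],"fingers":1},{"dp":[0.001,-0.001,0.1165],"rotation":[0,0,0],"fingers":1},{"dp":[0.001,-0.001,0.1165],"rotation":[0,0,0],"fingers":1},{"dp":[0.001,-0.001,0.1165],"rotation":[0,0,0],"fingers":1}]'; python3 go.py 446.5 216 17.3 90
```

```text
clock: 12.05
position: [0.4473, 0.2162, 0.0191]
ee_rot: [-2.224, -2.219, -0.004]
force: [-0.5, 0.0, -0.5]
width: 0.469
t 12.05 p [0.4473 0.2162 0.0191] yaw 89.9 F [-0.5  0.  -0.5] w 0.469 q7 [-0.55  0.52 -0.01  2.09  0.01  0.53  1.  ]
dp [-0.0002 -0.0008  0.0018] rot [ 0.002 -0.002 -0.002]
```

```bash
python3 -m pendant '[{"dp":[0,-0.0005,0.0025],"rotation":[0,0,0],"fingers":1},{"dp":[0,-0.0005,0.0025],"rotation":[0,0,0],"fingers":1},{"dp":[0,-0.0005,0.002],"rotation":[0,0,0],"fingers":-0.1},{"dp":[0,-0.0005,0.002],"rotation":[0,0,0],"fingers":-0.3},{"dp":[0,-0.0005,0.002],"rotation":[0,0,0],"fingers":-0.5},{"dp":[0,-0.0005,0.002],"rotation":[0,0,0],"fingers":-0.7},{"dp":[0,-0.0005,0.0],"rotation":[0,0,0],"fingers":-1},{"dp":[0,0,-0.02],"rotation":[0,0,0],"fingers":-1},{"dp":[0,0,-0.06],"rotation":[0,0,0],"fingers":-1},{"dp":[0,0,-0.1],"rotation":[0,0,0],"fingers":-1},{"dp":[0,0,-0.12],"rotation":[0,0,0],"fingers":-1},{"dp":[0,0,-0.12],"rotation":[0,0,0],"fingers":-1}]'; python3 go.py 456 72 140 90
```

```text
clock: 13.55
position: [0.4481, 0.2165, 0.1406]
ee_rot: [2.223, 2.218, 0.009]
force: [0.2, -0.3, -0.3]
width: 1.001
t 13.55 p [0.4481 0.2165 0.1406] yaw 89.9 F [ 0.2 -0.3 -0.3] w 1.001 q7 [-0.55  0.32 -0.    1.99  0.    0.82  1.01]
dp [-1.445e-01  8.300e-03  1.000e-04] rot [ 0.005 -0.004 -0.002]
```

```bash
python3 -m pendant '[{"dp":[-0.03,0.002,0],"rotation":[0.005,-0.004,0],"fingers":-1},{"dp":[-0.07,0.005,0],"rotation":[0.005,-0.004,0],"fingers":-1},{"dp":[-0.11,0.008,0],"rotation":[0.005,-0.004,0],"fingers":-1},{"dp":[-0.138,0.008,0],"rotation":[0.005,-0.004,0],"fingers":-1},{"dp":[-0.1445,0.008,0],"rotation":[0.005,-0.004,0],"fingers":-1},{"dp":[-0.1445,0.008,0],"rotation":[0.005,-0.004,0],"fingers":-1},{"dp":[-0.1445,0.008,0],"rotation":[0.005,-0.004,0],"fingers":-1}]'; python3 go.py 456 72.5 24 90; python3 - <<'E'
from h import *
cv2.imwrite('pics/s5.png',cv2.resize(arm.get_image('side')[60:250,150:400],None,fx=3,fy=3))
cv2.imwrite('pics/t5.png',arm.get_image('top'))
E
```

```text
clock: 14.42
position: [0.4556, 0.0733, 0.1398]
ee_rot: [-2.222, -2.22, 0.001]
force: [-0.7, 0.2, 0.5]
width: 1.0
t 14.425 p [0.4556 0.0733 0.1398] yaw 90.0 F [-0.7  0.2  0.5] w 1.0 q7 [-0.31  0.28  0.04  2.07 -0.02  0.8   1.31]
dp [-0.0008  0.0005  0.1158] rot [-0.001 -0.    -0.001]
```

View pics/s5.png

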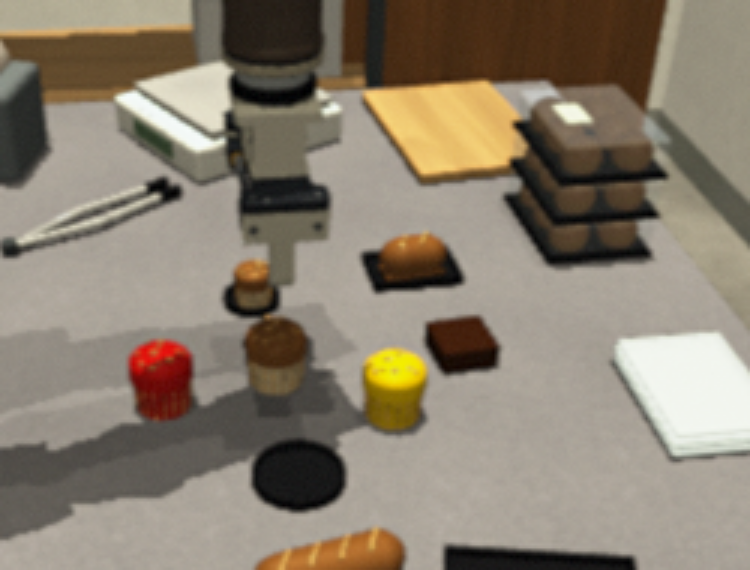

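The small muffin stands in its tray at (252,285), and the large muffin at (276,355) is below the gripper. Descending to grip it.

```bash
python3 -m pendant '[{"dp":[-0.001,0.0005,0.03],"rotation":[0,0,0],"fingers":-1},{"dp":[-0.001,0.0005,0.06],"rotation":[0,0,0],"fingers":-1},{"dp":[-0.001,0.0005,0.09],"rotation":[0,0,0],"fingers":-1},{"dp":[-0.001,0.0005,0.11],"rotation":[0,0,0],"fingers":-1},{"dp":[-0.001,0.0005,0.1158],"rotation":[0,0,0],"fingers":-1},{"dp":[-0.001,0.0005,0.1158],"rotation":[0,0,0],"fingers":-1},{"dp":[-0.001,0.0005,0.1158],"rotation":[0,0,0],"fingers":1},{"dp":[-0.001,0.0005,0.1158],"rotation":[0,0,0],"fingers":1},{"dp":[-0.001,0.0005,0.1158],"rotation":[0,0,0],"fingers":1},{"dp":[-0.001,0.0005,0.1158],"rotation":[0,0,0],"fingers":1},{"dp":[-0.001,0.0005,0.1158],"rotation":[0,0,0],"fingers":1},{"dp":[-0.001,0.0005,0.1158],"rotation":[0,0,0],"fingers":1}]' 15; python3 go.py 457.5 -81 140 90
```

```text
clock: 16.02
position: [0.4563, 0.0722, 0.0245]
ee_rot: [-2.222, -2.221, -0.0]
force: [-0.2, -0.1, 6.0]
width: 0.673
t 16.025 p [0.4563 0.0722 0.0245] yaw 90.0 F [-0.2 -0.1  6. ] w 0.673 q7 [-0.3   0.47  0.03  2.17 -0.03  0.5   1.33]
dp [-0.1532  0.0013 -0.1156] rot [-0.    -0.    -0.001]
```

```bash
python3 -m pendant '[{"dp":[0,0,-0.02],"rotation":[0,0,0],"fingers":1},{"dp":[0,0,-0.05],"rotation":[0,0,0],"fingers":1},{"dp":[0,0,-0.08],"rotation":[0,0,0],"fingers":1},{"dp":[0,0,-0.08],"rotation":[0,0,0],"fingers":1},{"dp":[-0.02,0,-0.08],"rotation":[0,0,0],"fingers":1},{"dp":[-0.05,0,-0.08],"rotation":[0,0,0],"fingers":1},{"dp":[-0.08,0,-0.08],"rotation":[0,0,0],"fingers":1},{"dp":[-0.11,0.001,-0.08],"rotation":[0,0,0],"fingers":1},{"dp":[-0.135,0.001,-0.08],"rotation":[0,0,0],"fingers":1},{"dp":[-0.15,0.001,-0.08],"rotation":[0,0,0],"fingers":1},{"dp":[-0.1535,0.001,-0.08],"rotation":[0,0,0],"fingers":1},{"dp":[-0.1535,0.001,-0.08],"rotation":[0,0,0],"fingers":1},{"dp":[-0.1535,0.001,-0.08],"rotation":[0,0,0],"fingers":1}]'; python3 go.py 457.5 -81 27.5 90; python3 - <<'E'
from h import *
cv2.imwrite('pics/s6.png',cv2.resize(arm.get_image('side')[110:300,150:400],None,fx=3,fy=3))
E
```

```text
clock: 17.65
position: [0.4573, -0.0803, 0.1044]
ee_rot: [-2.22, -2.222, -0.0]
force: [-1.2, 0.8, -1.3]
width: 0.669
t 17.65 p [ 0.4573 -0.0803  0.1044] yaw 90.0 F [-1.2  0.8 -1.3] w 0.669 q7 [-0.01  0.33  0.09  2.1  -0.04  0.71  1.68]
dp [-0.0007  0.0002  0.0769] rot [-0.    -0.     0.001]
```

View pics/s6.png

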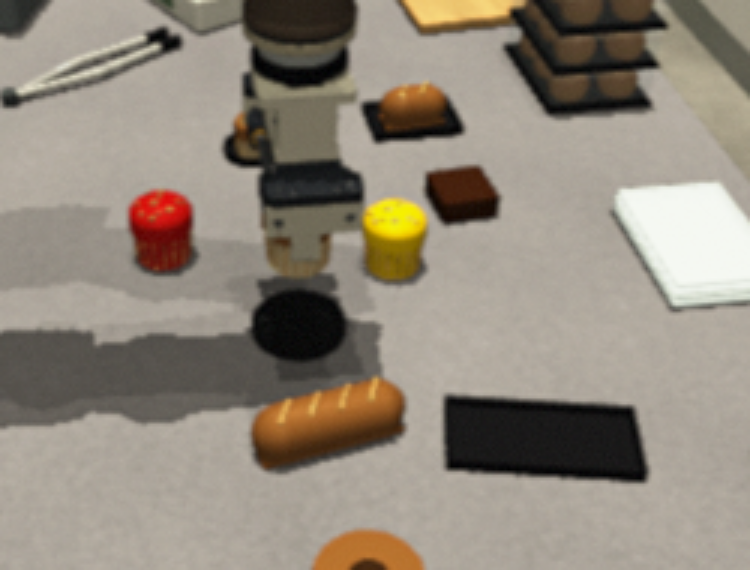

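The large muffin is held at (298,258), over its tray at (298,325). Lowering it.

```bash
python3 -m pendant '[{"dp":[-0.0007,0,0.03],"rotation":[0,0,0],"fingers":1},{"dp":[-0.0007,0,0.055],"rotation":[0,0,0],"fingers":1},{"dp":[-0.0007,0,0.07],"rotation":[0,0,0],"fingers":1},{"dp":[-0.0007,0,0.077],"rotation":[0,0,0],"fingers":1},{"dp":[-0.0007,0,0.077],"rotation":[0,0,0],"fingers":1},{"dp":[-0.0007,0,0.077],"rotation":[0,0,0],"fingers":1}]'; python3 go.py 457.5 -81 27.5 90
```

```text
clock: 18.45
position: [0.4577, -0.0809, 0.0278]
ee_rot: [2.22, 2.223, 0.001]
force: [-0.4, -0.5, -2.0]
width: 0.674
t 18.45 p [ 0.4577 -0.0809  0.0278] yaw 90.1 F [-0.4 -0.5 -2. ] w 0.674 q7 [ 0.01  0.47  0.07  2.16 -0.06  0.51  1.7 ]
dp [-0.0001 -0.0002  0.0003] rot [ 0.001 -0.     0.001]
```

```bash
python3 -m pendant '[{"dp":[0,0,0.001],"rotation":[0,0,0],"fingers":1},{"dp":[0,0,0.001],"rotation":[0,0,0],"fingers":1},{"dp":[0,0,0.001],"rotation":[0,0,0],"fingers":-0.5},{"dp":[0,0,0.001],"rotation":[0,0,0],"fingers":-0.7},{"dp":[0,0,0.001],"rotation":[0,0,0],"fingers":-0.9},{"dp":[0,0,0],"rotation":[0,0,0],"fingers":-1},{"dp":[0,0,0],"rotation":[0,0,0],"fingers":-1},{"dp":[0,0,-0.02],"rotation":[0,0,0],"fingers":-1},{"dp":[0,0,-0.06],"rotation":[0,0,0],"fingers":-1},{"dp":[0,0,-0.1],"rotation":[0,0,0],"fingers":-1},{"dp":[0,0,-0.1],"rotation":[0,0,0],"fingers":-1},{"dp":[0,0,-0.1],"rotation":[0,0,0],"fingers":-1}]'; python3 go.py 464 -215 110 102.2
```

```text
clock: 19.95
position: [0.4574, -0.0809, 0.1275]
ee_rot: [2.22, 2.223, 0.001]
force: [-0.4, 1.5, -1.0]
width: 1.0
t 19.95 p [ 0.4574 -0.0809  0.1275] yaw 90.1 F [-0.4  1.5 -1. ] w 1.0 q7 [-0.02  0.3   0.09  2.08 -0.04  0.77  1.67]
dp [-0.1342  0.0065  0.0174] rot [ 0.001 -0.    -0.212]
```

```bash
python3 -m pendant '[{"dp":[-0.03,0.001,0],"rotation":[0,0,-0.05],"fingers":-1},{"dp":[-0.07,0.003,0],"rotation":[0,0,-0.11],"fingers":-1},{"dp":[-0.11,0.005,0],"rotation":[0,0,-0.17],"fingers":-1},{"dp":[-0.13,0.0065,0.01],"rotation":[0,0,-0.21],"fingers":-1},{"dp":[-0.134,0.0065,0.017],"rotation":[0,0,-0.212],"fingers":-1},{"dp":[-0.134,0.0065,0.017],"rotation":[0,0,-0.212],"fingers":-1},{"dp":[-0.134,0.0065,0.017],"rotation":[0,0,-0.212],"fingers":-1}]'; python3 go.py 464 -215 13.7 102.2; python3 - <<'E'
from h import *
cv2.imwrite('pics/s7.png',cv2.resize(arm.get_image('side')[130:320,150:400],None,fx=3,fy=3))
E
```

```text
clock: 20.82
position: [0.464, -0.2135, 0.1102]
ee_rot: [-1.97, -2.446, -0.001]
force: [-0.1, -0.2, -0.1]
width: 1.001
t 20.825 p [ 0.464  -0.2135  0.1102] yaw 102.3 F [-0.1 -0.2 -0.1] w 1.001 q7 [ 0.26  0.39  0.09  1.99 -0.05  0.77  2.16]
dp [-0.0016 -0.0004  0.0965] rot [ 0.    -0.001  0.002]
```

View pics/s7.png

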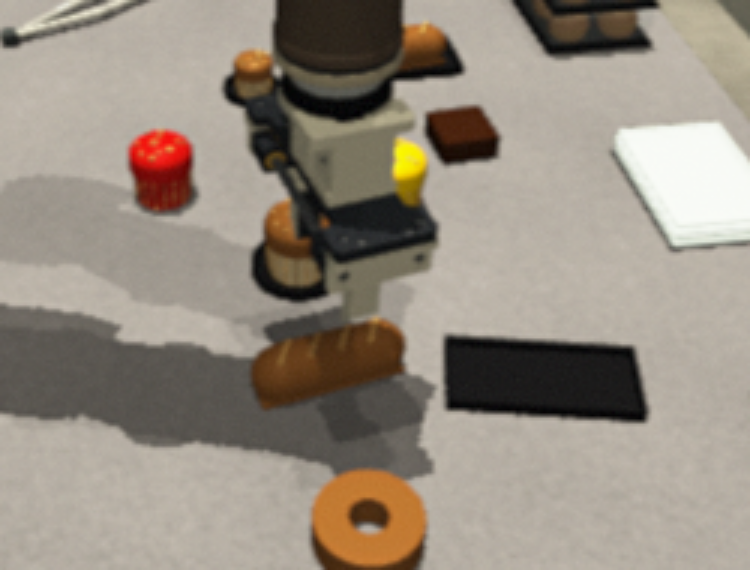

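```bash
python3 - <<'E'
from h import *
p=arm.camera_params("side")
P=np.array([[.464,-.2135,.1102],[.478,-.2785,.1102],[.464,-.215,.0225],[.464,-.215,.129],[.464,-.215,.045]])
q=cv2.projectPoints(P,p["rvec"],p["tvec"],p["camera_matrix"],None)[0].reshape(-1,2)
print(((q-[150,130])*3).round())
E
```

```text
[[328. 275.]
 [362. 334.]
 [326. 358.]
 [328. 257.]
 [326. 338.]]
```

The projected TCP and the near finger match the picture, so the gripper is centred over the long roll at (328,360). The large muffin stands in its tray at (293,250). Descending to grip the roll.

```bash
python3 -m pendant '[{"dp":[-0.0016,0,0.03],"rotation":[0,0,0],"fingers":-1},{"dp":[-0.0016,0,0.055],"rotation":[0,0,0],"fingers":-1},{"dp":[-0.0016,0,0.08],"rotation":[0,0,0],"fingers":-1},{"dp":[-0.0016,0,0.0965],"rotation":[0,0,0],"fingers":-1},{"dp":[-0.0016,0,0.0965],"rotation":[0,0,0],"fingers":-1},{"dp":[-0.0016,0,0.0965],"rotation":[0,0,0],"fingers":1},{"dp":[-0.0016,0,0.0965],"rotation":[0,0,0],"fingers":1},{"dp":[-0.0016,0,0.0965],"rotation":[0,0,0],"fingers":1},{"dp":[-0.0016,0,0.0965],"rotation":[0,0,0],"fingers":1},{"dp":[-0.0016,0,0.0965],"rotation":[0,0,0],"fingers":1},{"dp":[-0.0016,0,0.0965],"rotation":[0,0,0],"fingers":1},{"dp":[-0.0016,0,0.0965],"rotation":[0,0,0],"fingers":1},{"dp":[-0.0016,0,0.08],"rotation":[0,0,0],"fingers":1},{"dp":[-0.0016,0,0.05],"rotation":[0,0,0],"fingers":1},{"dp":[-0.0016,0,0.02],"rotation":[0,0,0],"fingers":1},{"dp":[-0.0016,0,0.0],"rotation":[0,0,0],"fingers":1},{"dp":[-0.0016,0,0.0],"rotation":[0,0,0],"fingers":1}]' 20; python3 go.py 631.5 -242 110 77.4
```

```text
clock: 23.0
position: [0.4656, -0.2156, 0.1125]
ee_rot: [1.969, 2.444, 0.004]
force: [0.9, -0.6, -1.7]
width: 0.475
t 23.0 p [ 0.4656 -0.2156  0.1125] yaw 102.3 F [ 0.9 -0.6 -1.7] w 0.475 q7 [ 0.26  0.38  0.09  1.99 -0.05  0.77  2.17]
dp [-0.0611  0.1564  0.0032] rot [0.004 0.    0.434]
```

```bash
python3 -m pendant '[{"dp":[-0.008,0.02,0],"rotation":[0,0,0.05],"fingers":1},{"dp":[-0.02,0.05,0],"rotation":[0,0,0.14],"fingers":1},{"dp":[-0.03,0.08,0],"rotation":[0,0,0.22],"fingers":1},{"dp":[-0.042,0.11,0],"rotation":[0,0,0.31],"fingers":1},{"dp":[-0.052,0.135,0],"rotation":[0,0,0.38],"fingers":1},{"dp":[-0.059,0.15,0],"rotation":[0.003,0,0.42],"fingers":1},{"dp":[-0.061,0.1565,0],"rotation":[0.003,0,0.434],"fingers":1},{"dp":[-0.061,0.1565,0],"rotation":[0.003,0,0.434],"fingers":1},{"dp":[-0.061,0.1565,0],"rotation":[0.003,0,0.434],"fingers":1}]'; python3 go.py 631.5 -242 17 77.4; python3 - <<'E'
from h import *
cv2.imwrite('pics/s8.png',cv2.resize(arm.get_image('side')[130:320,150:400],None,fx=3,fy=3))
E
```

```text
clock: 24.12
position: [0.6306, -0.2419, 0.113]
ee_rot: [2.451, 1.965, 0.0]
force: [0.1, -0.7, -0.6]
width: 0.48
t 24.125 p [ 0.6306 -0.2419  0.113 ] yaw 77.4 F [ 0.1 -0.7 -0.6] w 0.48 q7 [ 0.16  0.62  0.21  1.58 -0.15  0.96  1.76]
dp [0.0001 0.0009 0.096 ] rot [ 0.    -0.     0.001]
```

View pics/s8.png

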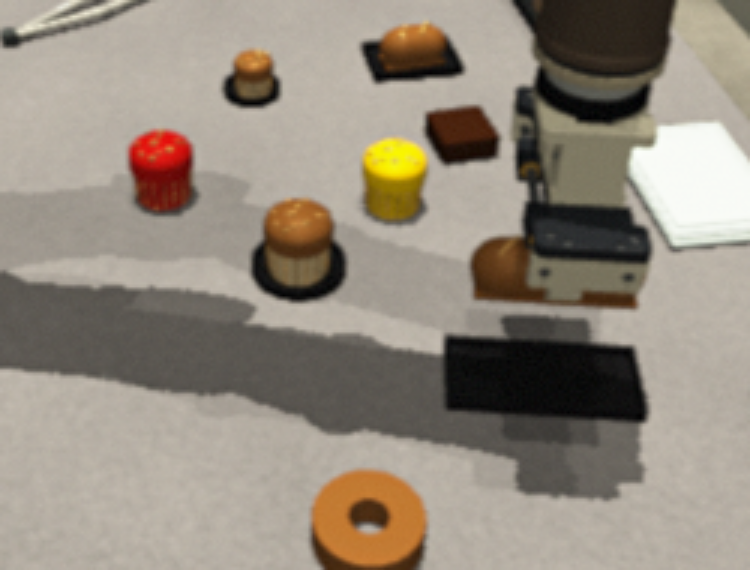

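```bash
python3 - <<'E'
from h import *
p=arm.camera_params("side")
P=np.array([[.6306,-.2419,.0995],[.6306,-.2419,.122],[.631,-.242,.012]])
q=cv2.projectPoints(P,p["rvec"],p["tvec"],p["camera_matrix"],None)[0].reshape(-1,2)
print(((q-[150,130])*3).round())
E
```

```text
[[551. 291.]
 [555. 268.]
 [536. 372.]]
```

The roll is centred on the TCP. The side view puts the tray a few mm farther in x, so I'll aim at (633, −243), between the two views.

```bash
python3 -m pendant '[{"dp":[-0.0005,0.0025,0.03],"rotation":[0,0,0],"fingers":1},{"dp":[-0.0005,0.0025,0.06],"rotation":[0,0,0],"fingers":1},{"dp":[-0.0005,0.0025,0.08],"rotation":[0,0,0],"fingers":1},{"dp":[-0.0005,0.0025,0.092],"rotation":[0,0,0],"fingers":1},{"dp":[-0.0005,0.0025,0.0965],"rotation":[0,0,0],"fingers":1},{"dp":[-0.0005,0.0025,0.0965],"rotation":[0,0,0],"fingers":1},{"dp":[-0.0005,0.0025,0.0965],"rotation":[0,0,0],"fingers":1}]'; python3 go.py 633 -243 17 77.4
```

```text
clock: 25.05
position: [0.6337, -0.2432, 0.0174]
ee_rot: [2.45, 1.964, 0.002]
force: [0.2, 0.1, -2.0]
width: 0.479
t 25.05 p [ 0.6337 -0.2432  0.0174] yaw 77.4 F [ 0.2  0.1 -2. ] w 0.479 q7 [ 0.17  0.73  0.18  1.63 -0.17  0.79  1.78]
dp [ 0.0001 -0.0007  0.0004] rot [0.002 0.    0.   ]
```

```bash
python3 -m pendant '[{"dp":[0,0,0.0012],"rotation":[0,0,0],"fingers":1},{"dp":[0,0,0.0012],"rotation":[0,0,0],"fingers":1},{"dp":[0,0,0.001],"rotation":[0,0,0],"fingers":-0.1},{"dp":[0,0,0.001],"rotation":[0,0,0],"fingers":-0.3},{"dp":[0,0,0.001],"rotation":[0,0,0],"fingers":-0.5},{"dp":[0,0,0.001],"rotation":[0,0,0],"fingers":-0.8},{"dp":[0,0,0],"rotation":[0,0,0],"fingers":-1},{"dp":[0,0,-0.02],"rotation":[0,0,0],"fingers":-1},{"dp":[0,0,-0.06],"rotation":[0,0,0],"fingers":-1},{"dp":[0,0,-0.1],"rotation":[0,0,0],"fingers":-1},{"dp":[0,-0.04,-0.14],"rotation":[0,0,0],"fingers":-1},{"dp":[0.05,-0.08,-0.17],"rotation":[0,0,0],"fingers":-1},{"dp":[0.1,-0.13,-0.18],"rotation":[0,0,0],"fingers":-1},{"dp":[0.15,-0.18,-0.18],"rotation":[0,0,0],"fingers":-1},{"dp":[0.2,-0.22,-0.18],"rotation":[0,0,0],"fingers":-1},{"dp":[0.22,-0.26,-0.18],"rotation":[0,0,0],"fingers":-1},{"dp":[0.22,-0.26,-0.18],"rotation":[0,0,0],"fingers":-1},{"dp":[0.22,-0.26,-0.18],"rotation":[0,0,0],"fingers":-1}]'; python3 - <<'E'
from h import *
print(arm.observe()["position"],arm.observe()["width"])
for n in("top","side"): cv2.imwrite(f'pics/{n}9.png',cv2.resize(arm.get_image(n),(800,600)))
E
```

```text
clock: 27.3
position: [0.428, 0.0282, 0.1981]
ee_rot: [2.448, 1.964, 0.005]
force: [0.5, -0.2, 0.6]
width: 1.002
[0.4279844  0.02823604 0.1980993 ] 1.0018693163879981
```

View pics/top9.png

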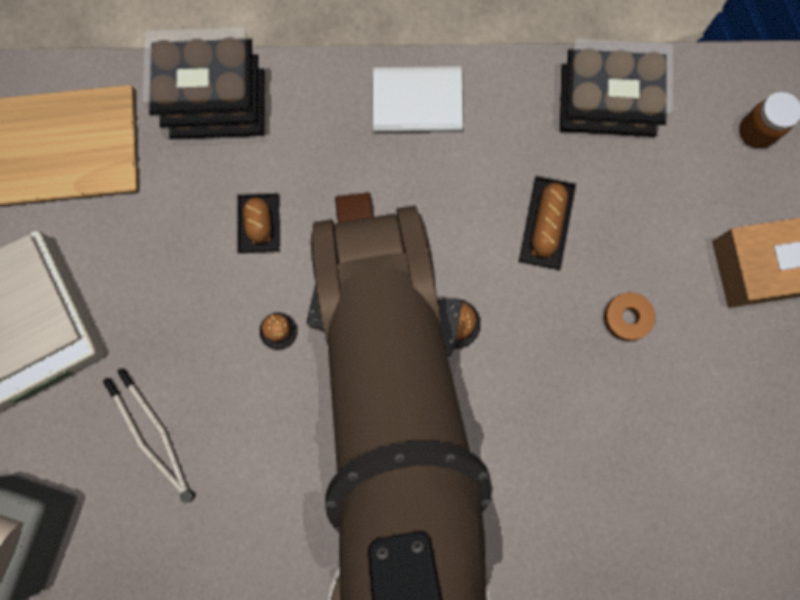

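View pics/side9.png

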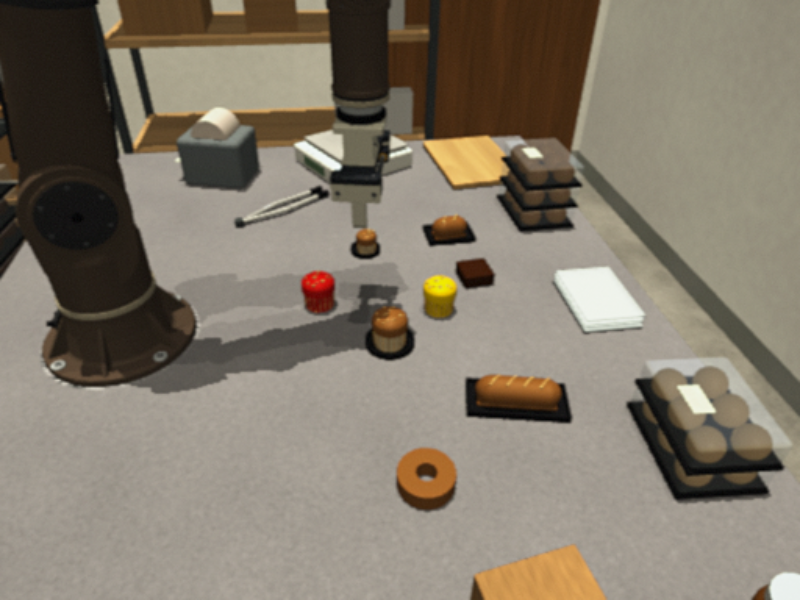

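Every pastry looks seated in its tray, but the arm hides some of the top view. I'll clear it and measure the offsets.

```bash
python3 -m pendant '[{"dp":[0.05,-0.03,0],"rotation":[0,0,0],"fingers":-1},{"dp":[0.1,-0.05,0],"rotation":[0,0,0],"fingers":-1},{"dp":[0.15,-0.08,0],"rotation":[0,0,0],"fingers":-1},{"dp":[0.2,-0.11,0],"rotation":[0,0,0],"fingers":-1},{"dp":[0.25,-0.15,0],"rotation":[0,0,0],"fingers":-1},{"dp":[0.3,-0.19,0],"rotation":[0,0,0],"fingers":-1},{"dp":[0.35,-0.23,0],"rotation":[0,0,0],"fingers":-1},{"dp":[0.4,-0.27,0],"rotation":[0,0,0],"fingers":-1},{"dp":[0.44,-0.3,0],"rotation":[0,0,0],"fingers":-1},{"dp":[0.44,-0.3,0],"rotation":[0,0,0],"fingers":-1},{"dp":[0.44,-0.3,0],"rotation":[0,0,0],"fingers":-1}]'; python3 - <<'E'
from h import *
im=arm.get_image("top");cv2.imwrite("pics/top10.png",im);b=comps(im,"brown")
for n,px,z in [("LM",(291,207),.045),("SM",(178,211),.032),("LR",(350,142),.023),("SR",(165,142),.023),("dough",(403,202),.014)]:
    print(n,measure(b,"top",px,z))
a=cv2.imread("pics/top0.png")
hs=[cv2.inRange(cv2.cvtColor(i,cv2.COLOR_BGR2HSV),(0,90,20),(15,255,110))[115:155,205:250] for i in(a,im)]
for h in hs:
    m=cv2.moments(h,True);print("brownie px",m["m10"]/m["m00"],m["m01"]/m["m00"],m["m00"])
cv2.imwrite("pics/c10.png",cv2.resize(im[100:270,90:430],None,fx=2.3,fy=2.3,interpolation=cv2.INTER_CUBIC))
E
```

```text
clock: 28.78
position: [0.2342, 0.5216, 0.196]
ee_rot: [2.452, 1.958, 0.003]
force: [1.1, -0.5, -0.3]
width: 0.998
LM (457.3, -80.6, 64, 61, -0.8)
SM (448.0, 219.2, 45, 44, 1.4)
LR (632.3, -243.3, 134, 47, -13.0)
SR (636.3, 257.2, 82, 46, 8.1)
dough (467.0, -371.5, 83, 79, 89.6)
brownie px 21.53688524590164 20.317622950819672 488.0
brownie px 21.489754098360656 20.37909836065574 488.0
```

View pics/c10.png

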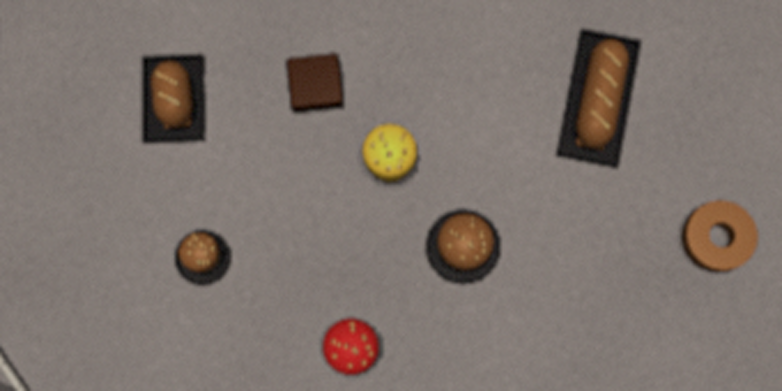

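All four are inside their trays, within about 4 mm of the tray centres, flat and aligned. The doughnut and brownie have not moved.

```bash
python3 -c "
from cell import arm
print(arm.sign_off())"
```

```text
the job is handed in; nothing more can be done
None
```

I picked up the short roll, the small muffin, the large muffin and the long roll in turn, set each in its own tray, and handed the job in at about 29 s of the 112 s allowed.

My last checks, from the top camera with the arm clear:
- **Position:** each pastry sits within about 4 mm of its tray's centre in plan, against limits of 14 to 17 mm.
- **Alignment:** the long roll is under 1° from its tray's length. The short roll measures about 6° off, inside its limit of 0.42 rad (24°).
- **Seating:** the earlier side view showed all four upright and down inside the rims. I did not measure height or tilt in numbers.
- **Untouched items:** the doughnut and brownie measure within 1 mm of where they started. The red and yellow look-alikes show no shift in the before and after pictures.

The two cameras disagreed by a few mm on where the trays are. The side view put them 3–4 mm farther in x and about 6 mm nearer that camera, which I put down to the visible tray walls. I aimed at or between the two estimates, so the result stays well inside the limits either way.

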